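# Shut and bar the parts case

### The arm

A 7-joint arm with a two-finger parallel gripper is mounted at the origin on a cart in front of the work surface, level with it; the furniture and walls round the work are solid. World frame = base frame: x ahead of the robot, y to its left, z up, the work surface at z = 0. Lengths are in mm, angles in rad, forces in N, time in s.
With the tool pointing down it reaches from about 350 to 900 mm from the base axis. Payload 19.9 kg.
Tool frame: the origin (TCP) lies at the very end of the fingers, on their centre line; the grasp point (between the pads) lies 19 mm behind it; z points along the fingers, y is the line along which they close (so a half turn about z gives the same grasp; the last joint's range is limited). The gripper opens to 85 mm and grips with 20 to 120 N. Pads are 22 mm wide; open, the fingers measure 114 mm over their backs; the gripper's body (76 mm by 85 mm) begins 54 mm behind the grasp point. The pads swing forward as they close: fully open they stand 13 mm farther back than shut.
Start: joints at [1.135, 0.417, -0.01, 1.614, 0.005, 1.111, -0.053], TCP at [239.806, -577.143, 231.26] pointing down, gripper open.
Joint ranges: [-2.81, 2.81], [-0.39, 2.02], [-1.27, 1.25], [0.06, 2.57], [-1.19, 4.33], [0.19, 2], [-2.82, 2.82]. Speed limits (rad/s): [1.89, 1.89, 2.39, 2.39, 3.01, 3.01, 3.01].

### API

Orientations are given as a unit quaternion [w, x, y, z].
In Python, from workcell import r, vision, job gives the robot as it stands.
- The arm moves only by the shell command python3 -m pendant 'ROWS'. ROWS is JSON, a list of rows, each an object with "offset": the shift along the world's x, y, z in mm, a list of three; "rot": the turn, a rotation vector about the world's x, y, z in units of 6 degrees (1.0 is 6 degrees), a list of three; "hand": the opening, from 0 (shut) to 1 (fully open). A call has 1 to 12 rows; each row is the pose to reach, as a shift and turn from the pose commanded when the call began; what a row does not reach only later rows make up. A row lasts 1/12 s, in which the tool goes at most 41.7 mm and 7.16 degrees, less where a joint would pass 70% of its speed; a pose out of reach is approached as far as the arm can. A call with a gripper value outside its range is refused whole. The fingers move at their own pace and stop on an object; the grip force is fixed at half the most. Time passes only in rows, so rows that repeat a pose let the fingers close. It gives the time, the measured TCP pose, the force, the opening and the grip force at its end, in the units of the state.
- r.sense(): the state, without advancing time (a new reading comes with each control period).
- vision.grab_frame(name): name is "side" or "top" or "wrist"; returns a dict with "img" (400x640x3 uint8, blue, green, red), "z_map" (400x640 float32, mm along the optical axis (not along the pixel's ray), 0 where there is no reading), "K" (3x3 intrinsics, pixels), "rvec" (rotation vector, rad) and "tvec" (3), from world to camera coordinates, as OpenCV has them. Camera axes: x right, y down, z forward; pixel columns grow to the right and rows downward; lengths in mm; the calibration is good to about 2 mm. A picture is of the moment at which its call begins.
- job.hand_in(): hands the job in; it is judged then, once.
The state is a dict: "time_s": time; "joints": joint angles; "qd": joint speeds; "joint_efforts": joint torques, N m; "tcp_pos": TCP position; "tool_rot": TCP orientation; "wrist_force": force on the tool from outside, world axes, zero at the start; "ft_torque": the same for the moment, N m; "gripper_width": opening from 0.0 (shut) to 1.0 (fully open); "gripper_force": force on a finger pad.
Only numpy, scipy, OpenCV 4.12 (cv2) and the standard library are available. Lean on these libraries where they do the work, as an engineer would, in place of code of your own. Each camera call takes 0.05 s, during which the arm holds its last target. There are 200 camera calls.

### The job

Close up the low steel parts case on the bench: with the fingertips push its sliding cover fully home, then push the swing bar round until it lies straight across the front of the cover, so that the cover cannot slide open again. Only push; do not grip the bar, and do not swing it in while the cover is still open. Leave the bearing and the seal lying in the case, and the tin, pipe coupling and tape roll round about, where they are.

Things in the scene. Friction and masses are not known exactly. Their poses are not given: they have to be found in the camera images.
- case: Grey steel box, 160 (x) x 150 (y) x 52 mm high, open at the top, walls and floor 4 mm, screwed to the bench (it does not move). Origin: centre of its underside, on the bench. Its own -x side is the front and faces roughly towards the robot, +y is its left, z up. A post for the bar stands on a bracket at its front left corner.
- cover (a joint): Bare steel cover that slides along the case's x axis over its rim. 0 = fully home (shut), positive = metres slid out along the case's -x; travel 0 to 0.095, hard stop at 0. Starts out by 0.04 to 0.08. It stays where left; moving it takes about 2 to 4 N. Its flat top is 158 mm wide (y), 57 mm above the bench.
- cover_front (a point): Centre of the outer (-x) face of the cover's turned-down front, the face to push; it moves with the cover. The face is 158 mm wide (y) and upright, from 21 to 57 mm above the bench; this point is 39 mm up. When shut it lies 87 mm in front (case -x) of the case's origin.
- bar (a joint): Bare steel swing bar on the upright pin of the post. 0 = shut (hard stop): it points along the case's -y, in front of the cover. Seen from above it opens clockwise: at 1.57 it points along the case's -x, beyond that out to the left. Range 0 to 2.6, starts at 1.65 to 2.1. It stays where left; turning it takes about 0.06 to 0.1 N m.
- bar_hinge (a point): Point on the axis of the bar's pin, 96 mm in front (case -x) and 96 mm left (case +y) of the case's origin; 38 mm above the bench, half-way up the bar. Boss and post: radius 10 mm from the bench up; a pin head on top reaches 54 mm. A bracket 6 mm high lies round the post, 12 mm in front of the pin to 40 mm behind it and 15 mm to its left.
- bar_end (a point): Point on the outer face of the bar 107 mm along from the pin's axis, 38 mm above the bench. The bar reaches 110 mm from the axis; it is 14 mm thick, 7 mm to each side of the line through the axis, and stands 27 to 48 mm above the bench (its inner part, 8 mm thick, only to 41 mm).
- bar_face (a point): Point on the outer face of the bar 75 mm along from the pin's axis, 38 mm above the bench: a good place to push to shut it. The outer face looks to the case's -x when shut, and to the case's +y when the bar points to the case's -x. Fingers on the outer and the inner side at once count as gripping it.
- bearing: Steel ball bearing, 40 mm across, 12 mm high, loose on the case's floor near its back. Origin: centre of its underside. To be left alone.
- shaft_seal: Shaft seal with a coil spring, 32 mm across, 30 mm high, loose on the case's floor near its back. Origin: centre of its underside. To be left alone.
- grease_tin: Round tin, 83 mm across, 60 mm high, loose on the bench to the left. Origin: centre of its underside. To be left alone.
- coupling: White plastic pipe coupling, 55 mm across, 52 mm high, loose on the bench about 15 cm to the right of the case's centre. Origin: centre of its underside. To be left alone.
- tape_roll: Roll of insulation tape, 64 mm across, 18 mm high, loose on the bench further right. Origin: centre of its underside. To be left alone.

How it is judged (in metres and radians):
On the way, in this order (a step that is already met when the one before it is completed fails the run):
1. the cover is pushed home (value of joint cover below 0.005 m), for 0.2 s.
2. the bar is swung across the front of the shut cover (value of joint bar below 0.12 rad and value of joint cover below 0.005 m), for 0.2 s.
At the end, for the whole second after the job is handed in: The cover is within 5 mm of fully home, the bar within 0.12 rad (7 degrees) of lying straight across its front; the bearing and the seal lie on the case's floor, and they, the tin, the coupling and the tape roll are within 15 mm of where they stood (all of step 2 and z of each of bearing, shaft_seal in the frame of case below 0.012 m and not (distance of bearing from where it was at the start of the episode above 0.015 m) and not (distance of shaft_seal from where it was at the start of the episode above 0.015 m) and not (distance of grease_tin from where it was at the start of the episode above 0.015 m) and not (distance of coupling from where it was at the start of the episode above 0.015 m) and not (distance of tape_roll from where it was at the start of the episode above 0.015 m)); the robot touches nothing.
It fails at once if the bar is gripped between the fingers (contact force between the fingers and bar_c1 above 1.5 N and contact force between the fingers and bar_c2 above 1.5 N).
It fails at once if the bar is swung in (below 1.2 rad) while the cover is out by more than 10 mm (value of joint bar below 1.2 rad and value of joint cover above 0.01 m).
It fails at once if the bearing or the seal is moved by more than 15 mm or lifted (distance of any of bearing, shaft_seal from where it was at the start of the episode above 0.015 m).
It fails at once if the tin, the coupling or the tape roll is moved by more than 15 mm or lifted (distance of any of grease_tin, coupling, tape_roll from where it was at the start of the episode above 0.015 m).
It also fails if it takes over 48 s, if anything falls off the work surface, if the arm or the gripper's body presses on something with over 40 N, if the wrist force passes 120 N, or if a joint passes its speed limit or range.

## Working session

There is one attempt and no reset: what is moved stays moved. The work goes in short steps, Python scripts to look and compute and a shell command to move; the robot and the scene stay as the last step left them, time stands still between calls to the robot, and variables do not carry over. Pictures are saved under pics/ and viewed, at most 10 in all, crops included, and the job is handed in when it is done.

```bash
mkdir -p pics; ls
cat > h.py <<'E'
import numpy as np, cv2
from workcell import r, vision, job
def grab(n):
    f=vision.grab_frame(n); f['R']=cv2.Rodrigues(np.array(f['rvec'],float))[0]; f['t']=np.array(f['tvec'],float).ravel(); return f
def ray(f,u,v,z):
    d=f['R'].T@np.linalg.inv(f['K'])@np.array([u,v,1.]); c=-f['R'].T@f['t']
    return c+d*(z-c[2])/d[2]
def cloud(f):
    v,u=np.mgrid[:400,:640]; z=f['z_map']; p=np.stack([u*z,v*z,z],-1)@np.linalg.inv(f['K']).T
    w=(p-f['t'])@f['R']; w[z==0]=np.nan; return w
E
python3 - <<'E'
from h import *
for n in ('top','side'):
    f=grab(n); cv2.imwrite(f'pics/{n}0.png',f['img']); np.savez(f'{n}0.npz',**f); print(n,-f['R'].T@f['t'])
s=r.sense(); print(s)
E
```

```text
pics
top [ 436.90889338  -50.9520093  1174.13053382]
side [166.48481722 765.85110937 404.52006419]
{'time_s': 0.1, 'joints': array([ 1.13547962,  0.41793934, -0.01030049,  1.61412116,  0.00470044,
        1.11070476, -0.05300802]), 'qd': array([ 1.70778393e-05, -1.78974529e-03, -7.31728539e-04, -2.30111422e-03,
       -1.02060976e-03,  6.01193268e-04,  3.76918774e-04]), 'joint_efforts': array([ 1.32197838e-03, -8.65825868e+01,  6.80175293e-01, -4.35627365e+01,
        1.92776596e-02,  5.04469557e-03, -1.51033635e-05]), 'tcp_pos': array([ 239.68906673, -576.86510446,  230.70418474]), 'tool_rot': array([-5.52918686e-04,  9.80676151e-01,  1.95637311e-01, -1.55874817e-04]), 'wrist_force': array([0.53242982, 0.47236153, 0.19114435]), 'ft_torque': array([-0.00855605,  0.01504603, -0.03744037]), 'gripper_force': 0.0, 'gripper_width': 1.0012117054369423}
```

View pics/top0.png

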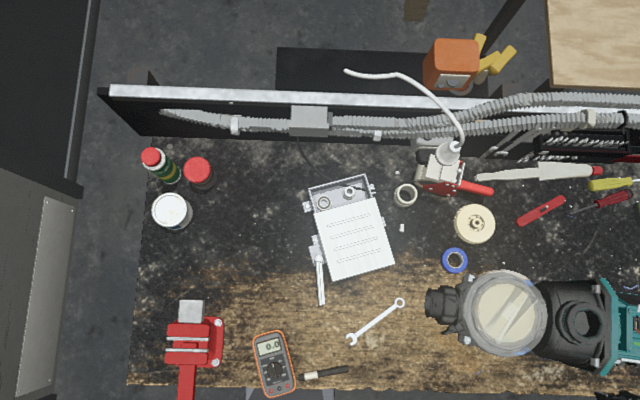

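View pics/side0.png

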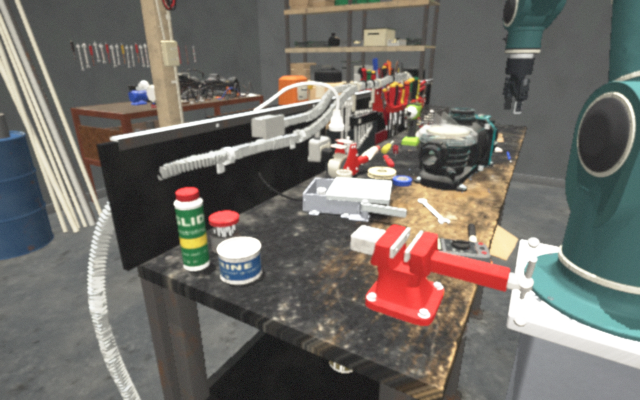

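The top view shows the cover at about (312–395, 197–280) px, out towards the robot. The bar is at (320, 240–305), pointing towards the robot from its post near (316, 242). The bearing and seal are visible at (323, 203) and (350, 192), with the coupling at (405, 194), tape at (455, 260) and tin at (172, 211).

Run:
```python
from h import *
f=dict(np.load('top0.npz'))
w=cloud(f); 
print('bench',np.nanmedian(w[320:335,330:345,2]), 'px mm',ray(f,320,250,50),ray(f,321,250,50))
crop=f['img'][165:320,285:420]; cv2.imwrite('pics/crop0.png',cv2.resize(crop,None,fx=3.8,fy=3.8,interpolation=cv2.INTER_CUBIC))
def reg(m,z):
    m=m.astype(np.uint8); n,l,st,c=cv2.connectedComponentsWithStats(m); k=1+np.argmax(st[1:,4])
    ct=max(cv2.findContours((l==k).astype(np.uint8),0,2)[0],key=cv2.contourArea)
    P=np.array([ray(f,u,v,z)[:2] for u,v in ct[:,0]]).astype(np.float32); return st[k],cv2.minAreaRect(P),cv2.boxPoints(cv2.minAreaRect(P))
box=np.zeros((400,640),bool); box[180:320,295:400]=1
g=f['img'].min(2)
print('cover depth z',np.nanmedian(w[220:260,335:370,2]))
print(reg(box&(w[...,2]>53),57))
print('bright',reg(box&(g>190),57))
box[:]=0; box[240:320,308:330]=1
print('bar',reg(box&(w[...,2]>33)&(w[...,2]<60),48))
for v in range(236,310,6): print(v,np.round(w[v,312:330,2]).tolist())
```

```text
bench -1.3153898888462514 px mm [539.56010257 -84.69151956  50.        ] [539.63794137 -87.12626759  50.        ]
cover depth z 57.04046040492147
(array([ 314,  197,   81,   84, 4354], dtype=int32), ((571.4030151367188, -165.86500549316406), (171.8720245361328, 157.77976989746094), 17.30158042907715), array([[ 465.8934 , -116.10215],
       [ 512.8174 , -266.7428 ],
       [ 676.9126 , -215.62787],
       [ 629.98865,  -64.98721]], dtype=float32))
bright (array([ 309,  183,   86,   98, 5107], dtype=int32), ((599.5844116210938, -159.71041870117188), (228.91452026367188, 162.8089141845703), 17.039409637451172), array([[ 466.29755 , -115.41867 ],
       [ 514.0053  , -271.08084 ],
       [ 732.8713  , -204.00217 ],
       [ 685.1635  ,  -48.339996]], dtype=float32))
bar (array([315, 255,  10,  50, 299], dtype=int32), ((469.3025207519531, -85.81905364990234), (117.05931854248047, 17.515169143676758), 4.8004469871521), array([[410.2453  , -81.99028 ],
       [411.71106 , -99.444016],
       [528.35974 , -89.64783 ],
       [526.894   , -72.19409 ]], dtype=float32))
236 [3.0, 2.0, -2.0, 4.
[... 659 characters left out ...]
, 37.0, 42.0, -1.0, -0.0, -0.0, -1.0, -7.0, -2.0, -5.0]
278 [-2.0, 2.0, -2.0, 0.0, 1.0, 30.0, 44.0, 46.0, 40.0, 40.0, 43.0, -1.0, -1.0, 3.0, -4.0, -3.0, -1.0, -1.0]
284 [-2.0, -1.0, 1.0, -1.0, -2.0, -5.0, 48.0, 49.0, 51.0, 38.0, 40.0, 38.0, 1.0, -5.0, 1.0, 0.0, -1.0, 1.0]
290 [-2.0, 0.0, 8.0, -1.0, -1.0, -3.0, 37.0, 48.0, 49.0, 40.0, 37.0, 41.0, -1.0, 0.0, -1.0, -0.0, 1.0, -4.0]
296 [-2.0, -2.0, -4.0, 1.0, 5.0, 1.0, -1.0, 47.0, 47.0, 45.0, 43.0, 42.0, 38.0, -2.0, -2.0, -1.0, 1.0, 1.0]
302 [-4.0, 4.0, 2.0, -1.0, -3.0, 1.0, -1.0, 45.0, 44.0, 51.0, 39.0, 39.0, 43.0, -2.0, 2.0, 1.0, -0.0, 0.0]
308 [3.0, 1.0, -0.0, 1.0, -1.0, 1.0, 0.0, 1.0, 2.0, -2.0, -1.0, -1.0, -0.0, -2.0, -3.0, 1.0, -1.0, 0.0]
```

View pics/crop0.png

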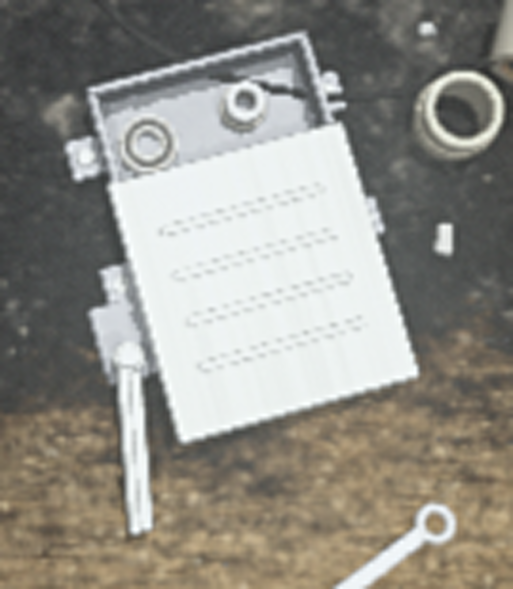

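Estimated case yaw is 17.2°, origin about (632, -148), cover out about 60 mm, hinge about (513, -84) and bar about 1.79 rad. Next I check the heights along the approach path, then move.

Run:
```python
from h import *
f=dict(np.load('top0.npz')); w=cloud(f).reshape(-1,3)
w=w[~np.isnan(w[:,0])]
H,_,_=np.histogram2d([0],[0],bins=1)
print('cols y from 0 to -750 step50')
for x in range(600,150,-50):
    print(x,[int(np.max(w[(abs(w[:,0]-x)<25)&(abs(w[:,1]-y)<25),2],initial=-99)) for y in range(0,-750,-50)])
```

```text
cols y from 0 to -750 step50
600 [6, 61, 63, 63, 62, 63, 6, 5, 7, 29, 28, 21, 17, 6, 7]
550 [4, 11, 63, 64, 63, 62, 6, 7, 25, 25, 6, 6, 6, 7, 7]
500 [5, 49, 61, 62, 61, 63, 8, 6, 186, 197, 196, 183, 127, 131, 183]
450 [6, 8, 58, 58, 5, 6, 159, 174, 198, 226, 241, 198, 241, 242, 212]
400 [6, 6, 51, 6, 6, 9, 160, 176, 201, 223, 233, 223, 243, 243, 210]
350 [39, 5, 6, 10, 9, 7, 6, 4, 200, 206, 201, 198, 243, 243, 211]
300 [43, 7, 5, 8, 6, 4, 6, 5, 6, 186, 187, 370, 372, 345, 209]
250 [50, 34, 21, 21, 3, 5, 5, 3, 8, 6, 8, 6, 335, 348, 6]
200 [40, 34, 3, 4, 2, 6, 3, 2, 5, 5, 5, 7, 5, 6, 5]
```

```bash
python3 -m pendant '[{"offset":[0,0,40],"rot":[0,0,0],"hand":0},{"offset":[0,0,80],"rot":[0,0,0],"hand":0},{"offset":[0,0,120],"rot":[0,0,-0.4],"hand":0},{"offset":[0,0,150],"rot":[0,0,-0.9],"hand":0},{"offset":[0,40,150],"rot":[0,0,-0.9],"hand":0},{"offset":[0,80,150],"rot":[0,0,-0.9],"hand":0},{"offset":[10,120,150],"rot":[0,0,-0.9],"hand":0},{"offset":[20,160,150],"rot":[0,0,-0.9],"hand":0},{"offset":[40,195,150],"rot":[0,0,-0.9],"hand":0},{"offset":[60,230,150],"rot":[0,0,-0.9],"hand":0},{"offset":[80,265,150],"rot":[0,0,-0.9],"hand":0},{"offset":[80,265,150],"rot":[0,0,-0.9],"hand":0}]'
```

```text
time_s: 1.1
tcp_pos: [323.3, -306.1, 381.7]
tool_rot: [0.0, 0.988, 0.153, 0.0]
wrist_force: [1.0, 0.1, 0.4]
gripper_width: 0.004
gripper_force: 0.0
```

```bash
python3 -m pendant '[{"offset":[28,30,0],"rot":[0,0,0],"hand":0},{"offset":[56,60,0],"rot":[0,0,0],"hand":0},{"offset":[85,90,-10],"rot":[0,0,0],"hand":0},{"offset":[113,121,-20],"rot":[0,0,0],"hand":0},{"offset":[113,121,-60],"rot":[0,0,0],"hand":0},{"offset":[113,121,-100],"rot":[0,0,0],"hand":0},{"offset":[113,121,-140],"rot":[0,0,0],"hand":0},{"offset":[113,121,-180],"rot":[0,0,0],"hand":0},{"offset":[113,121,-180],"rot":[0,0,0],"hand":0},{"offset":[113,121,-180],"rot":[0,0,0],"hand":0}]'
python3 - <<'E'
from h import *
f=grab('wrist'); cv2.imwrite('pics/w1.png',f['img']); np.savez('w1.npz',**f); s=r.sense(); print(s['tcp_pos'],-f['R'].T@f['t'])
for uv in ((0,0),(639,0),(0,399),(639,399)): print(ray(f,*uv,57))
E
```

```text
time_s: 1.93
tcp_pos: [432.2, -190.8, 201.0]
tool_rot: [-0.001, 0.989, 0.149, -0.001]
wrist_force: [0.9, 0.1, 1.8]
gripper_width: -0.004
gripper_force: 0.0
[ 433.33042103 -191.29483653  202.70233161] [ 501.53393813 -171.00395667  343.51496421]
[511.61199203 118.2911974   57.        ]
[ 672.11335045 -400.3812612    57.        ]
[ 45.78960006 120.75247275  57.        ]
[ 291.75668995 -663.21596908   57.        ]
```

View pics/w1.png

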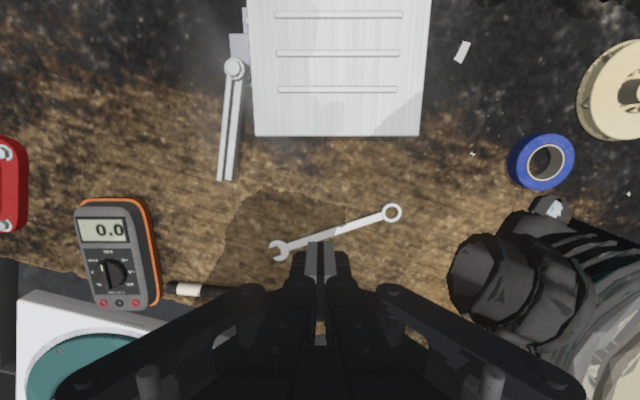

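The wrist view shows the pin head at (234, 68), the bar end at (217–233, 180), and the cover's front corners at (255, 136) and (420, 136).

```bash
cat >> h.py <<'E'
def meas(f,pin,e1,c1,c2):
    P=ray(f,*pin,54)[:2]; E=ray(f,*e1,48)[:2]; a=ray(f,*c1,57)[:2]; b=ray(f,*c2,57)[:2]
    v=(a-b)/np.linalg.norm(a-b); x=np.array([v[1],-v[0]]); m=(a+b)/2
    d=E-P; print('pin',P,'outer corner',E,np.linalg.norm(d),'front',m,'width',np.linalg.norm(a-b),'yaw',np.degrees(np.arctan2(x[1],x[0])))
    print('cover out',9-( (m-P)@x)-18 if 0 else (P-m)@x+9,'lat',(P-m)@v,'bar line ang vs -y',np.arctan2(-(d@x),-(d@v)))
E
python3 - <<'E'
from h import *
f=dict(np.load('w1.npz')); meas(f,(234,68),(217,180),(255,136),(420,136))
E
```

```text
pin [518.85152996 -82.7131616 ] outer corner [409.88155339 -86.93446159] 109.05170868583025 front [ 489.47906797 -191.48846109] width 158.47391957339872 yaw 17.25168629518938
cover out 69.31048667262777 lat 95.17064935529758 bar line ang vs -y 1.8331762211310185
```

```bash
python3 -m pendant '[{"offset":[0,0,-40],"rot":[0,0,0],"hand":0},{"offset":[0,0,-80],"rot":[0,0,0],"hand":0},{"offset":[0,0,-120],"rot":[0,0,0],"hand":0},{"offset":[0,0,-150],"rot":[0,0,0],"hand":0},{"offset":[0,0,-168],"rot":[0,0,0],"hand":0},{"offset":[0,0,-168],"rot":[0,0,0],"hand":0},{"offset":[10,3,-168],"rot":[0,0,0],"hand":0},{"offset":[20,6,-168],"rot":[0,0,0],"hand":0},{"offset":[28,8,-168],"rot":[0,0,0],"hand":0},{"offset":[34,10,-168],"rot":[0,0,0],"hand":0},{"offset":[40,12,-168],"rot":[0,0,0],"hand":0},{"offset":[46,14,-168],"rot":[0,0,0],"hand":0}]'
python3 -m pendant '[{"offset":[6,2,0],"rot":[0,0,0],"hand":0},{"offset":[12,4,0],"rot":[0,0,0],"hand":0},{"offset":[18,6,0],"rot":[0,0,0],"hand":0},{"offset":[24,8,0],"rot":[0,0,0],"hand":0},{"offset":[30,9,0],"rot":[0,0,0],"hand":0},{"offset":[35,11,0],"rot":[0,0,0],"hand":0},{"offset":[40,12,0],"rot":[0,0,0],"hand":0},{"offset":[44,13,0],"rot":[0,0,0],"hand":0},{"offset":[44,13,0],"rot":[0,0,0],"hand":0}]'
```

```text
time_s: 2.98
tcp_pos: [479.5, -177.2, 33.8]
tool_rot: [0.0, 0.989, 0.149, 0.0]
wrist_force: [-1.9, -1.0, 2.7]
gripper_width: 0.001
gripper_force: 1.3
time_s: 3.73
tcp_pos: [523.7, -163.6, 33.2]
tool_rot: [-0.0, 0.989, 0.15, 0.0]
wrist_force: [0.1, -0.2, 0.9]
gripper_width: 0.001
gripper_force: 0.0
```

```bash
python3 -m pendant '[{"offset":[3,1,0],"rot":[0,0,0],"hand":0},{"offset":[6,2,0],"rot":[0,0,0],"hand":0},{"offset":[8,2.5,0],"rot":[0,0,0],"hand":0},{"offset":[10,3,0],"rot":[0,0,0],"hand":0}]'
python3 -m pendant '[{"offset":[1,0.3,0],"rot":[0,0,0],"hand":0},{"offset":[2,0.6,0],"rot":[0,0,0],"hand":0},{"offset":[3,0.9,0],"rot":[0,0,0],"hand":0}]'
python3 -m pendant '[{"offset":[1,0.3,0],"rot":[0,0,0],"hand":0},{"offset":[2,0.6,0],"rot":[0,0,0],"hand":0},{"offset":[3,0.9,0],"rot":[0,0,0],"hand":0}]'
```

```text
time_s: 4.07
tcp_pos: [532.9, -161.0, 33.2]
tool_rot: [-0.0, 0.989, 0.149, -0.0]
wrist_force: [-2.8, 1.1, -0.0]
gripper_width: 0.003
gripper_force: 1.1
time_s: 4.32
tcp_pos: [535.8, -160.2, 33.3]
tool_rot: [-0.0, 0.989, 0.149, -0.0]
wrist_force: [-2.0, 0.2, 0.1]
gripper_width: 0.002
gripper_force: 1.0
time_s: 4.57
tcp_pos: [538.9, -159.3, 33.3]
tool_rot: [-0.0, 0.989, 0.149, -0.0]
wrist_force: [-2.6, 0.3, -0.3]
gripper_width: -0.002
gripper_force: 1.0
```

Still sliding at 2–3 N, so I continue to the stop.

```bash
python3 -m pendant '[{"offset":[1.5,0.4,0],"rot":[0,0,0],"hand":0},{"offset":[3,0.9,0],"rot":[0,0,0],"hand":0}]'
python3 -m pendant '[{"offset":[1.5,0.4,0],"rot":[0,0,0],"hand":0},{"offset":[3,0.9,0],"rot":[0,0,0],"hand":0}]'
```

```text
time_s: 4.73
tcp_pos: [541.7, -158.5, 33.2]
tool_rot: [-0.0, 0.989, 0.149, -0.0]
wrist_force: [-16.3, -3.8, 4.8]
gripper_width: -0.004
gripper_force: 9.0
time_s: 4.9
tcp_pos: [541.8, -158.6, 33.0]
tool_rot: [-0.0, 0.989, 0.149, -0.003]
wrist_force: [-34.0, -5.6, 22.5]
gripper_width: -0.0
gripper_force: 17.1
```

Run:
```python
from h import *
f=grab('top'); np.savez('top1.npz',**f); w=cloud(f)
box=np.zeros((400,640),bool); box[170:320,295:400]=1
f2=f; cv2.imwrite('pics/top1.png',cv2.resize(f['img'][165:320,285:420],None,fx=3.8,fy=3.8,interpolation=cv2.INTER_CUBIC))
print(r.sense()['wrist_force'])
```

```text
[-25.37136562  -3.3575852   18.30867641]
```

View pics/top1.png

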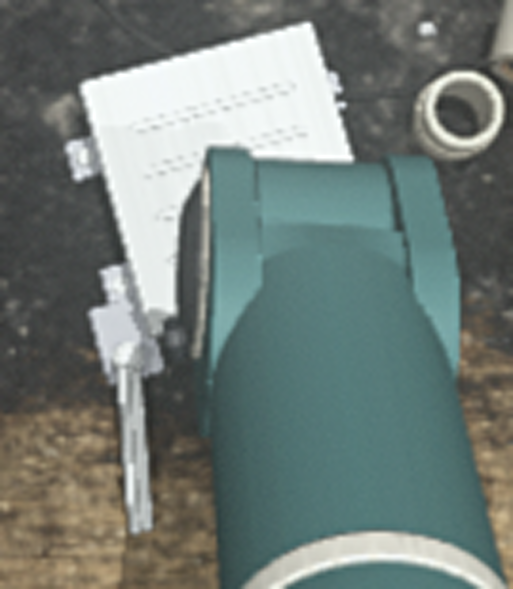

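The cover is on its stop: the force rose to about 34 N and its back edge is flush with the case. The bar is unmoved. Next I back off, lift over the bar, and come down on its outer (left) side.

```bash
python3 -m pendant '[{"offset":[-15,-5,0],"rot":[0,0,0],"hand":0},{"offset":[-40,-12,0],"rot":[0,0,0],"hand":0},{"offset":[-60,-18,20],"rot":[0,0,0],"hand":0},{"offset":[-60,-18,60],"rot":[0,0,0],"hand":0},{"offset":[-60,-18,90],"rot":[0,0,0],"hand":0},{"offset":[-70,15,90],"rot":[0,0,0],"hand":0},{"offset":[-80,50,90],"rot":[0,0,0],"hand":0},{"offset":[-90,85,90],"rot":[0,0,0],"hand":0},{"offset":[-100,120,90],"rot":[0,0,0],"hand":0},{"offset":[-103,126,90],"rot":[0,0,0],"hand":0},{"offset":[-103,126,90],"rot":[0,0,0],"hand":0}]'
python3 - <<'E'
from h import *
f=grab('wrist'); np.savez('w2.npz',**f); cv2.imwrite('pics/w2.png',f['img']); print(r.sense()['tcp_pos'])
E
```

```text
time_s: 5.87
tcp_pos: [441.8, -29.3, 123.8]
tool_rot: [0.0, 0.989, 0.151, 0.001]
wrist_force: [1.4, -0.9, 1.4]
gripper_width: -0.001
gripper_force: 0.0
[442.26632273 -30.94501709 123.71158338]
```

View pics/w2.png

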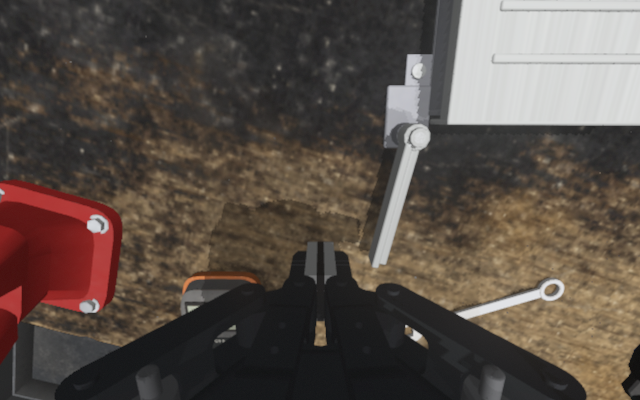

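The wrist view shows the pin at (417, 137), the bar's outer end corner at (372, 264) and the cover's front-left corner at (449, 124). The fingers are left of the bar and clear of the multimeter.

Run:
```python
from h import *
f=dict(np.load('w2.npz')); P=ray(f,417,137,54)[:2]; E=ray(f,372,264,48)[:2]; C=ray(f,449,124,57)[:2]
a=np.radians(17.25); x=np.array([np.cos(a),np.sin(a)]); y=np.array([-x[1],x[0]])
print(P,E,'front-pin',(C-P)@x,(C-P)@y,'face ang',np.arctan2(-(E-P)@x,-(E-P)@y))
P=(P+[519.5,-81.7])/2; print('P',P)
T=r.sense()['tcp_pos'][:2]
for th in [1.82,*np.arange(1.75,-.11,-.1)]:
    d=np.array([-np.sin(th),-np.cos(th)]); n=np.array([-np.cos(th),np.sin(th)])
    p=75*d+n*(7+11*abs(n[0])+14.5*abs(n[1]))
    print(round(th,2),np.round(P+p[0]*x+p[1]*y-T,1))
```

```text
[518.79619732 -78.9411829 ] [412.02009198 -85.44708198] front-pin 9.07452076114355 -20.392628983029834 face ang 1.8110105663815947
P [519.14809866 -80.32059145]
1.82 [  0.8 -29.5]
1.75 [ -0.4 -35.4]
1.65 [ -1.2 -44.1]
1.55 [ -1.1 -52.5]
1.45 [ -0.8 -59.4]
1.35 [  0.1 -66.3]
1.25 [  1.8 -73.4]
1.15 [  4.2 -80.4]
1.05 [  7.5 -87.3]
0.95 [ 11.5 -93.9]
0.85 [  16.3 -100.2]
0.75 [  21.9 -106.1]
0.65 [  28.2 -111.5]
0.55 [  35.2 -116.2]
0.45 [  42.8 -120.1]
0.35 [  50.9 -123.2]
0.25 [  59.5 -125.4]
0.15 [  68.4 -126.5]
0.05 [  77.4 -126.7]
-0.05 [  85.1 -126.2]
```

The pin-to-cover-front distance is 9.07 mm, so the cover is home. I go down and push the bar along the arc.

```bash
python3 -m pendant '[{"offset":[0,0,-35],"rot":[0,0,0],"hand":0},{"offset":[0,0,-70],"rot":[0,0,0],"hand":0},{"offset":[0,0,-92],"rot":[0,0,0],"hand":0},{"offset":[0,0,-92],"rot":[0,0,0],"hand":0},{"offset":[0,-10,-92],"rot":[0,0,0],"hand":0},{"offset":[0,-20,-92],"rot":[0,0,0],"hand":0},{"offset":[0,-27,-92],"rot":[0,0,0],"hand":0},{"offset":[0,-33,-92],"rot":[0,0,0],"hand":0},{"offset":[-1,-39,-92],"rot":[0,0,0],"hand":0},{"offset":[-1,-44,-92],"rot":[0,0,0],"hand":0}]'
python3 -m pendant '[{"offset":[0,-4,0],"rot":[0,0,0],"hand":0},{"offset":[0,-8,0],"rot":[0,0,0],"hand":0},{"offset":[0,-12,0],"rot":[0,0,0],"hand":0},{"offset":[0,-15,0],"rot":[0,0,0],"hand":0},{"offset":[1,-22,0],"rot":[0,0,0],"hand":0},{"offset":[3,-29,0],"rot":[0,0,0],"hand":0},{"offset":[4,-33,0],"rot":[0,0,0],"hand":0},{"offset":[5,-36,0],"rot":[0,0,0],"hand":0},{"offset":[7,-40,0],"rot":[0,0,0],"hand":0},{"offset":[8,-43,0],"rot":[0,0,0],"hand":0}]'
```

```text
time_s: 6.75
tcp_pos: [441.0, -76.5, 31.9]
tool_rot: [0.0, 0.989, 0.149, 0.0]
wrist_force: [1.3, 0.8, -0.2]
gripper_width: 0.0
gripper_force: 0.4
time_s: 7.58
tcp_pos: [449.1, -118.9, 31.2]
tool_rot: [-0.0, 0.989, 0.149, -0.0]
wrist_force: [-0.0, 0.5, -0.2]
gripper_width: -0.002
gripper_force: 0.4
```

```bash
python3 -m pendant '[{"offset":[2,-4,0],"rot":[0,0,0],"hand":0},{"offset":[4,-7,0],"rot":[0,0,0],"hand":0},{"offset":[6,-10,0],"rot":[0,0,0],"hand":0},{"offset":[9,-13,0],"rot":[0,0,0],"hand":0},{"offset":[12,-16,0],"rot":[0,0,0],"hand":0},{"offset":[15,-19,0],"rot":[0,0,0],"hand":0},{"offset":[18,-22,0],"rot":[0,0,0],"hand":0},{"offset":[21,-24,0],"rot":[0,0,0],"hand":0},{"offset":[25,-27,0],"rot":[0,0,0],"hand":0},{"offset":[28,-29,0],"rot":[0,0,0],"hand":0},{"offset":[32,-31,0],"rot":[0,0,0],"hand":0},{"offset":[36,-33,0],"rot":[0,0,0],"hand":0}]'
python3 -m pendant '[{"offset":[4,-2,0],"rot":[0,0,0],"hand":0},{"offset":[8,-3,0],"rot":[0,0,0],"hand":0},{"offset":[12,-4,0],"rot":[0,0,0],"hand":0},{"offset":[16,-5,0],"rot":[0,0,0],"hand":0},{"offset":[20,-6,0],"rot":[0,0,0],"hand":0},{"offset":[24,-6,0],"rot":[0,0,0],"hand":0}]'
python3 -m pendant '[{"offset":[2,0,0],"rot":[0,0,0],"hand":0},{"offset":[4,0,0],"rot":[0,0,0],"hand":0}]'
python3 -m pendant '[{"offset":[2,0,0],"rot":[0,0,0],"hand":0},{"offset":[4,0,0],"rot":[0,0,0],"hand":0}]'
```

```text
time_s: 8.58
tcp_pos: [485.1, -151.7, 31.2]
tool_rot: [-0.0, 0.989, 0.149, -0.0]
wrist_force: [-1.1, 0.6, 0.2]
gripper_width: -0.002
gripper_force: 0.4
time_s: 9.08
tcp_pos: [509.2, -157.7, 31.3]
tool_rot: [-0.0, 0.989, 0.149, -0.0]
wrist_force: [-1.2, 0.3, 0.1]
gripper_width: -0.0
gripper_force: 0.4
time_s: 9.25
tcp_pos: [513.0, -157.5, 31.2]
tool_rot: [-0.0, 0.989, 0.149, -0.0]
wrist_force: [-1.1, 0.2, 1.0]
gripper_width: 0.0
gripper_force: 0.4
time_s: 9.42
tcp_pos: [516.9, -157.4, 31.3]
tool_rot: [-0.0, 0.989, 0.149, -0.0]
wrist_force: [-0.7, 1.3, -0.5]
gripper_width: 0.001
gripper_force: 0.4
```

```bash
for i in 1; do :; done; python3 -m pendant '[{"offset":[2,0,0],"rot":[0,0,0],"hand":0},{"offset":[4,0.5,0],"rot":[0,0,0],"hand":0}]'
python3 -m pendant '[{"offset":[1.5,0.4,0],"rot":[0,0,0],"hand":0},{"offset":[3,1,0],"rot":[0,0,0],"hand":0}]'
python3 -m pendant '[{"offset":[1.5,0.4,0],"rot":[0,0,0],"hand":0},{"offset":[3,1,0],"rot":[0,0,0],"hand":0}]'
```

```text
time_s: 9.58
tcp_pos: [521.0, -157.1, 31.3]
tool_rot: [0.0, 0.989, 0.149, -0.0]
wrist_force: [-1.0, -0.5, -0.3]
gripper_width: -0.001
gripper_force: 0.4
time_s: 9.75
tcp_pos: [524.0, -156.2, 31.3]
tool_rot: [0.0, 0.989, 0.149, 0.0]
wrist_force: [-0.9, -0.8, -0.5]
gripper_width: -0.001
gripper_force: 0.5
time_s: 9.92
tcp_pos: [524.5, -156.0, 31.0]
tool_rot: [0.0, 0.989, 0.149, -0.003]
wrist_force: [-25.4, -6.6, 22.2]
gripper_width: 0.004
gripper_force: 13.4
```

The bar is on its stop at 25 N. I hold briefly, back off, lift and check.

```bash
python3 -m pendant '[{"offset":[0,0,0],"rot":[0,0,0],"hand":0},{"offset":[-1,0,0],"rot":[0,0,0],"hand":0},{"offset":[-2,0,0],"rot":[0,0,0],"hand":0},{"offset":[-4,-1,0],"rot":[0,0,0],"hand":0},{"offset":[-20,-6,0],"rot":[0,0,0],"hand":0},{"offset":[-50,-15,0],"rot":[0,0,0],"hand":0},{"offset":[-75,-22,25],"rot":[0,0,0],"hand":0},{"offset":[-95,-28,60],"rot":[0,0,0],"hand":0},{"offset":[-95,-28,100],"rot":[0,0,0],"hand":0},{"offset":[-95,-28,130],"rot":[0,0,0],"hand":0},{"offset":[-95,-28,130],"rot":[0,0,0],"hand":0},{"offset":[-95,-28,130],"rot":[0,0,0],"hand":0}]'
python3 - <<'E'
from h import *
f=grab('wrist'); np.savez('w3.npz',**f); cv2.imwrite('pics/w3.png',f['img']); print(r.sense()['wrist_force'])
E
```

```text
time_s: 10.92
tcp_pos: [432.7, -183.5, 162.9]
tool_rot: [0.001, 0.989, 0.149, 0.002]
wrist_force: [-1.3, 0.1, -1.2]
gripper_width: 0.001
gripper_force: 0.0
[ 0.23475064  0.69940067 -0.85235626]
```

View pics/w3.png

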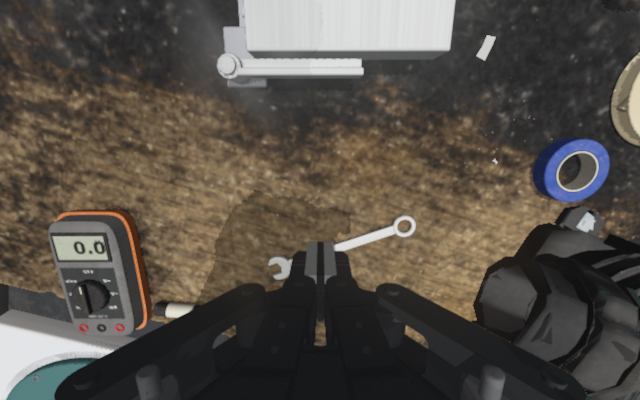

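The wrist view shows the bar from the pin at (228, 66) to its end at (363, 67), parallel to and against the shut cover's front edge at about row 55. The gripper is clear.

```bash
python3 -c "
from workcell import job; print(job.hand_in())"
```

```text
the job is handed in; nothing more can be done
None
```

The cover is pushed fully home and the bar is shut straight across its front, both against their stops. The arm backed off clear of everything, and I handed the job in at about 11 s; the hand-in gave no verdict.

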